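# Push the tweezers in, shut the driver case and latch it

## Robot

A 6-joint arm with a two-finger parallel gripper is mounted at the origin on the work surface; the furniture and walls round the work are solid. World frame = base frame: x ahead of the robot, y to its left, z up, the work surface at z = 0. Lengths are in m, angles in degrees, forces in N, time in s.
With the tool pointing down it reaches from about 0.35 to 0.875 m from the base axis. Payload 4.2 kg.
Tool frame: the origin (TCP) lies midway between the tips of the shut fingers; the grasp point (between the pads) lies r.grasp_offset behind it (r.grasp_offset is the distance from the TCP to the grasp point, in m); z points along the fingers, y is the direction in which the jaws open and shut (so a half turn about z gives the same grasp; the last joint's range is limited). The gripper opens to 87 mm and grips with 3 to 60 N. Pads are 19 mm wide; open, the fingers measure 117 mm over their backs; the gripper's body (75 mm by 190 mm) begins 51 mm behind the grasp point.
Start: joints at [-57.949, 22.042, 0.453, 0, -68.411, -14.817], TCP at [0.185, -0.597, 0.223] pointing down, gripper open.
Joint ranges: [-179.83, 179.83], [-69.29, 118.12], [-61.27, 80.66], [-181.25, 117.63], [-171.15, -9.14], [-177.46, 177.46]. Speed limits (degrees/s): [159.86, 159.86, 180, 180, 180, 180].

## Interface

Orientations are given as a 3x3 rotation matrix whose columns are the frame's x, y, z axes.
In Python, from station import sense, optics, r gives the robot as it stands. The module is installed in compiled form; this text tells all that it offers.
- The arm moves only by the tool servo_tool, never from a script. Its argument "deltas" is a list of rows, each an object with "slide": the shift along the tool's x, y, z in units of 25 mm (1.0 is 25 mm), a list of three; "spin": the turn about the tool's z in units of 8 degrees (1.0 is 8 degrees). A call has 1 to 10 rows; each row shifts and turns the pose as measured when the row begins, along the tool's axes as they then stand; what a row does not reach is not made up. A row lasts 1/10 s, in which the tool goes at most 50 mm and 8.59 degrees, less where a joint would pass 70% of its speed; a pose out of reach is approached as far as the arm can. A call is refused whole if a number of a shift passes 1 or a number of a turn 1, either way. A call with a gripper value outside its range is refused whole. "gripper" is the closure in counts, from 0 (fully open) to 255 (shut), set as the call begins (left out, the last holds). The fingers move at their own pace and stop on an object; the grip force is fixed at half the most. Time passes only in rows, so rows that do not move let the fingers close. It gives the time, the measured TCP pose, the force and the opening at its end, in the units of the state.
- sense(): the state, without advancing time (a new reading comes with each control period).
- optics.capture(name): name is "scene" or "top"; returns a dict with "frame" (384x512x3 uint8, red, green, blue), "camera_matrix" (3x3 intrinsics, pixels), "k1" (the pictures are not rectified: a ray, as slopes to the right and down, at radius r is drawn at 1 + k1 r^2 times it, then the intrinsics apply), "eye" and "rotation" of the camera in the world. Camera axes: x right, y down, z forward; pixel columns grow to the right and rows downward; lengths in m; the calibration is good to about 2 mm. A picture is of the moment at which its call begins. There is no depth.
- r.finish_job(): hands the job in, once; it reports no verdict.
The state is a dict: "time_s": time; "joints": joint angles; "joint_velocities": joint speeds; "effort": joint torques, N m; "tcp_pos": TCP position; "ee_rot": TCP orientation; "wrist_force": force on the tool from outside, world axes, zero at the start; "moment": the same for the moment, N m; "gripper_width": opening from 0.0 (shut) to 1.0 (fully open).
Only numpy, scipy, OpenCV 4.12 (cv2) and the standard library are available. Lean on these libraries where they do the work, as an engineer would, in place of code of your own. Each camera call takes 0.05 s, during which the arm holds its last target.

## Task

The case of the driver set stands open with a pair of tweezers still lying out over its front rim, so the lid cannot shut. Using only the fingertips, push the tweezers inwards until they drop flat into the tray, then push the lid fully shut, and last push the latch on the front of the case up flush against it. Nothing is to be picked up or gripped, the case stays standing about where it is, and the things lying around it stay where they are.

Things in the scene. Friction and masses are not known exactly. Their poses are not given: they have to be found in the camera images.
- case: Open moulded driver case, loose, about 0.9 kg. Origin: centre of its underside; x points from the front (latch side, towards the robot) to the back (hinge), y to the left, z up. 157 mm deep (x), 188 mm wide; rim 36 mm high, 60 mm with the lid shut. Main compartment inside: x -66 to 66, y -87 to 41 mm, floor 8 mm up. A slim driver (right end) and a suction cup (left) lie in it and stay.
- tweezers_mid (a point): Middle of the steel tweezers (106 mm long, 9 mm wide and high, 18 g), half-way up. Their points start on the tray floor, their joined end slopes up 20 degrees over the front rim. The axes are the tweezers': y runs along them from the joined end to the points. Lying flat in the tray this point is about 13 mm above the table.
- tweezers_end (a point): Centre of the blunt joined end of the tweezers (9 mm wide, 9 mm high), 52 mm from their middle. It starts about 12 mm beyond the outside of the front rim and 48 mm above the table; pushed inwards past the rim's inner edge (about 20 mm) it drops into the tray.
- case_lid (a joint): Lid hinge, rad: 0 fully shut, 1.57 lid upright, grows as it opens backwards. Hinge line along the case's y at x = 76, z = 34 mm in the case frame. Stiff (0.12 N m): the lid stays at any angle. The outer face is a flat plane 26 mm outside the hinge line; it reaches 146 mm from the hinge and, shut, spans y = -89 to 76 mm at z = 60 mm.
- lid_edge (a point): Middle of the lid's free (front) edge, on its outer face; at x = -70, y = -6, z = 60 mm in the case frame when the lid is shut. Moves with the lid.
- case_latch (a joint): Latch hinge, rad: 0 is upright and flush against the case's front; grows as the latch leans out towards the front. Light friction, no spring: it stays where it is left. Hinge line along the case's y at x = -74, z = 18 mm in the case frame.
- latch_edge (a point): Middle of the latch's upper edge, outer face. The latch is a flat tab 26 mm wide, 20 mm high, hinged at its lower edge, on the front of the case 27 mm right of its middle. Shut, this point is at x = -78, y = -27, z = 36 mm in the case frame, above the hinge. Moves with the latch.
- magnetizer: Small block with two holes (21 x 34 x 18 mm) lying right of the case; origin at the centre of its underside. Leave it alone.
- syringe: Small paste syringe (67 mm long, 10 mm high) lying in front of the case at its left; origin at the centre of its underside. Leave it alone.
- snap_box: Small clear empty box (27 x 36 x 20 mm) left of the case; origin at the centre of its underside. Leave it alone.
- bit_rack: Flat rack of bits (115 x 194 x 20 mm) lying on the table further to the left of the case; origin at the centre of its underside. Leave it alone.
- cutter: Desktop cutting machine with a rounded hood, standing fixed on the table to the left of the work, 300 mm long (its own y), 173 mm wide (its own x), 136 mm high; origin at the centre of its underside. Not part of the job; pass well above it.

How it is judged (in metres and radians):
On the way, in this order (a step that is already met when the one before it is completed fails the run):
1. the pair of tweezers lies flat in the tray while the lid is still open (x of tweezers_mid in the frame of case between -0.05 and 0.05 m and x of tweezers_end in the frame of case between -0.068 and 0.068 m and y of tweezers_end in the frame of case between -0.09 and 0.044 m and y of tweezers_mid in the frame of case between -0.09 and 0.044 m and z of each of tweezers_mid, tweezers_end in the frame of case below 0.022 m and value of joint case_lid above 0.6 rad), for 0.2 s.
2. the lid is fully shut with the latch still open (value of joint case_lid below 0.03 rad and value of joint case_latch above 0.2 rad), for 0.2 s.
3. the latch is pushed flush while the lid is shut (value of joint case_lid below 0.03 rad and value of joint case_latch below 0.08 rad), for 0.2 s.
At the end, for the whole second after the job is handed in: The lid is within 0.03 rad of shut, the latch within 0.08 rad of flush, the pair of tweezers lies flat inside the main compartment, and the case stands level and at rest on the table within 50 mm of where it began (all of step 3 and x of tweezers_mid in the frame of case between -0.05 and 0.05 m and x of tweezers_end in the frame of case between -0.068 and 0.068 m and y of tweezers_end in the frame of case between -0.09 and 0.044 m and y of tweezers_mid in the frame of case between -0.09 and 0.044 m and z of each of tweezers_mid, tweezers_end in the frame of case below 0.022 m and distance of case from where it was at the start of the episode below 0.05 m and linear speed of case below 0.01 m/s and angle between case's own z axis and vertical below 0.05 rad); the robot touches nothing.
It fails at once if the pair of tweezers is lifted or carried instead of pushed (z of tweezers_mid in the frame of case above 0.055 m or z of tweezers_end in the frame of case above 0.075 m).
It fails at once if the case is lifted or tipped up (height (world z) of case above 0.012 m or angle between case's own z axis and vertical above 0.15 rad).
It fails at once if a thing lying around the case is shoved or lifted (distance of any of magnetizer, syringe, snap_box, bit_rack from where it was at the start of the episode above 0.02 m).
It also fails if it takes over 54 s, if anything falls off the work surface, if the arm or the gripper's body presses on something with over 40 N, if the wrist force passes 120 N, or if a joint passes its speed limit or range.

## Working session

There is one attempt and no reset: what is moved stays moved. The work goes in short steps, Python scripts to look and compute and a tool call to move; the robot and the scene stay as the last step left them, time stands still between calls to the robot, and variables do not carry over. Pictures are saved under pics/ and viewed, and the job is handed in when it is done.

Besides the shell and the picture viewer there is one more tool, called after "Call:" in YAML: its name, and indented under it one key for each argument. servo_tool: Moves the arm, as the interface text tells. Its arguments: {"type":"object","properties":{"deltas":{"type":"array"},"gripper":{"type":"number"}},"required":["deltas"]}

```bash
mkdir -p pics; cat > h.py <<'E'
import numpy as np, cv2
from station import sense, optics, r
def cap(n,name,crop=None,scale=1):
    c=optics.capture(n); np.savez(f'pics/{name}.npz',**{k:np.array(v) for k,v in c.items()})
    im=cv2.cvtColor(c['frame'],cv2.COLOR_RGB2BGR)
    if crop: im=im[crop[1]:crop[3],crop[0]:crop[2]]
    if scale!=1: im=cv2.resize(im,None,fx=scale,fy=scale,interpolation=cv2.INTER_CUBIC)
    cv2.imwrite(f'pics/{name}.png',im); return c
def load(name): return dict(np.load(f'pics/{name}.npz'))
def ray(c,u,v):
    K=c['camera_matrix']; xd=(u-K[0,2])/K[0,0]; yd=(v-K[1,2])/K[1,1]
    rd=np.hypot(xd,yd); rr=rd
    for _ in range(30): rr=rd/(1+c['k1']*rr*rr)
    s=rr/rd if rd>0 else 1
    return c['rotation']@np.array([xd*s,yd*s,1])
def onz(c,u,v,z):
    d=ray(c,u,v); e=c['eye']; return e+d*(z-e[2])/d[2]
def proj(c,p):
    q=c['rotation'].T@(np.array(p)-c['eye']); x,y=q[0]/q[2],q[1]/q[2]; f=1+c['k1']*(x*x+y*y)
    K=c['camera_matrix']; return np.array([K[0,0]*x*f+K[0,2],K[1,1]*y*f+K[1,2]])
E
python3 - <<'E'
from h import *
for n in('scene','top'):
    c=cap(n,n+'0',scale=1.5); print(n,c['eye'],c['rotation'],c['camera_matrix'],c['k1'])
s=sense(); print(s['time_s'],s['tcp_pos'],s['ee_rot'],s['gripper_width'],s['wrist_force'],r.grasp_offset)
E
```

```text
scene [0.05932274 0.79672886 0.45488781] [[-0.83061571 -0.23054063  0.50688121]
 [-0.55653815  0.37396161 -0.74190161]
 [-0.01851565 -0.89833387 -0.43892304]] [[361.1552155   0.        253.6082227]
 [  0.        361.1552155 194.9560825]
 [  0.          0.          1.       ]] 0.018491238275953212
top [0.41631103 0.12505944 1.18192298] [[-0.01371944 -0.9953934   0.09488812]
 [-0.99976391  0.01525472  0.01547344]
 [-0.01684965 -0.09465343 -0.99536768]] [[410.5194298    0.         255.00512814]
 [  0.         410.5194298  192.22031581]
 [  0.           0.           1.        ]] -0.04283732588956653
0.1 [ 0.18502182 -0.59640822  0.22157493] [[-9.55154337e-01 -2.96107639e-01 -6.76897871e-04]
 [-2.96108396e-01  9.55152547e-01  1.85183012e-03]
 [ 9.81996807e-05  1.96921872e-03 -9.99998056e-01]] 1.0005934348273091 [-0.59845527  0.20530354  0.20842077] 0.0187
```

View pics/scene0.png

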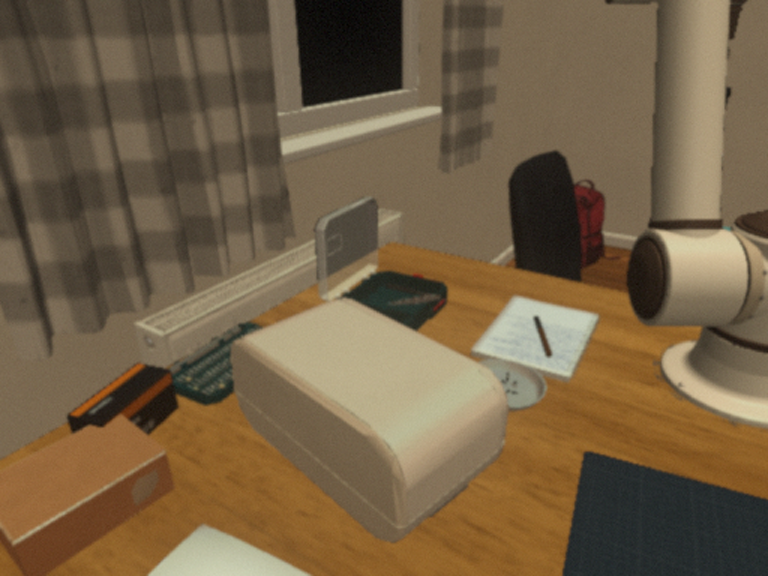

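View pics/top0.png

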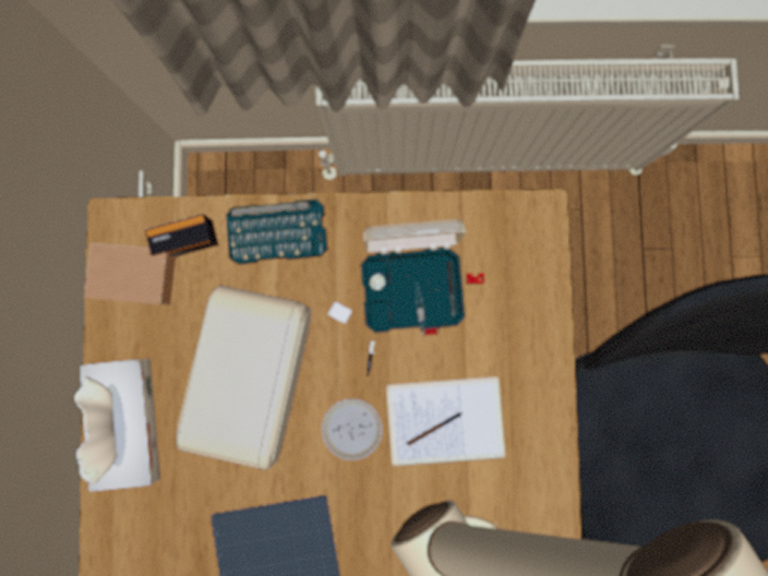

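The top view shows the open case (about px 412,290 at 1.5×), the red latch at (431,331) and the tweezers just above it. The scene view shows the lid upright behind the cutter. I'll zoom in.

```bash
python3 - <<'E'
from h import *
for n,cr in(('scene',(200,125,310,225)),('top',(215,135,335,255))):
    c=load(n+'0'); im=cv2.cvtColor(c['frame'],cv2.COLOR_RGB2BGR)[cr[1]:cr[3],cr[0]:cr[2]]
    im=cv2.resize(im,None,fx=5,fy=5,interpolation=cv2.INTER_CUBIC)
    for k in range(0,im.shape[1],100): cv2.putText(im,str(cr[0]+k//5),(k,10),0,.4,(0,255,255)); cv2.line(im,(k,0),(k,5),(0,255,255))
    for k in range(0,im.shape[0],100): cv2.putText(im,str(cr[1]+k//5),(0,k+4),0,.4,(0,255,255))
    cv2.imwrite(f'pics/{n}0z.png',im)
E
```

```text
(no output)
```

View pics/scene0z.png

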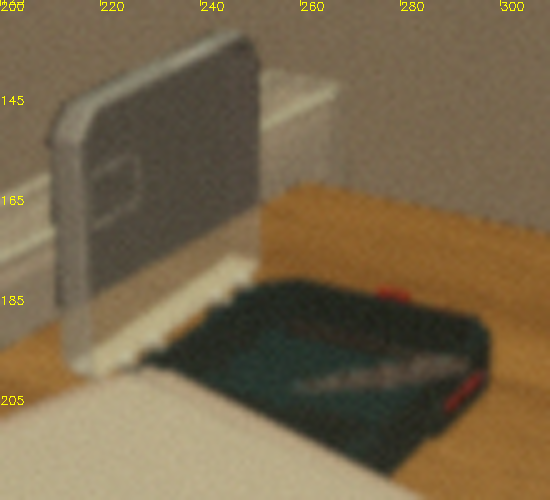

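View pics/top0z.png

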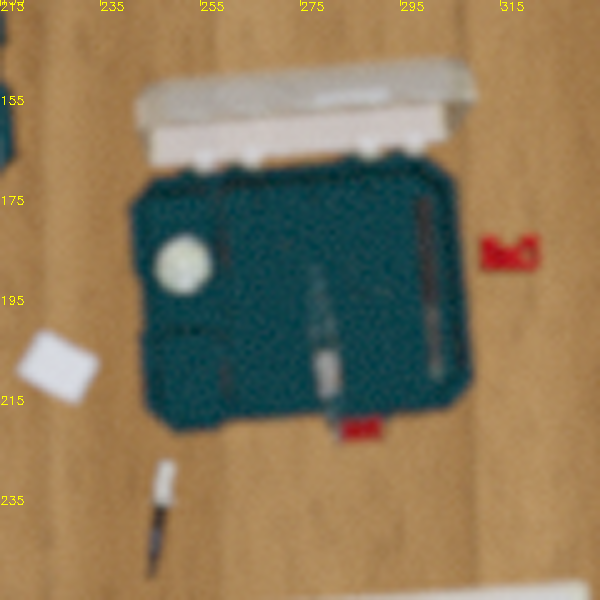

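```bash
python3 - <<'E'
from h import *
c=load('top0'); f=c['frame'].astype(int); R,G,B=f[...,0],f[...,1],f[...,2]
def blob(m,box,n):
    mm=np.zeros(m.shape,np.uint8); x0,y0,x1,y1=box; mm[y0:y1,x0:x1]=m[y0:y1,x0:x1]
    cs,_=cv2.findContours(mm,cv2.RETR_EXTERNAL,cv2.CHAIN_APPROX_NONE); k=max(cs,key=cv2.contourArea); return k[:,0,:].astype(float)
k=blob((B>R+12)&(R<70),(225,150,325,235),0)
k=cv2.convexHull(k.astype(np.float32))[:,0]
P=np.array([onz(c,u,v,0.033)[:2] for u,v in k])
rc=cv2.minAreaRect((P*1000).astype(np.float32)); print('case',rc, cv2.boxPoints(rc))
for nm,box,z in(('latch',(275,210,300,230),.03),('magn',(305,175,330,195),.018)):
    k=blob((R>120)&(G<70),box,0); P=np.array([onz(c,u,v,z)[:2] for u,v in k]); print(nm,k.min(0),k.max(0),P.min(0),P.max(0),P.mean(0))
for nm,u,v,z in(('tw collar',280,209,.04),('tw end',282,221,.048),('tw tip',278,189,.013),('lid L',242,157,.17),('lid R',310,149,.17),('snap',226.5,208.5,.02),('syr a',248,228,.01),('syr b',245,250,.01),('lidfront L',245,168,.036),('lidfront R',305,162,.036)):
    print(nm,onz(c,u,v,z).round(4))
E
```

```text
case ((524.2989501953125, 87.8194580078125), (145.01153564453125, 180.88902282714844), 3.7589199542999268) [[446.01978   173.31602  ]
 [457.87854    -7.183849 ]
 [602.5781      2.3228912]
 [590.71936   182.82277  ]]
latch [283. 219.] [290. 222.] [0.44103609 0.04604475] [0.44953863 0.06573562] [0.44552472 0.05533951]
magn [311. 183.] [321. 188.] [ 0.53649884 -0.04529894] [ 0.55121806 -0.01650691] [ 0.54362987 -0.03085019]
tw collar [0.4772 0.0739 0.04  ]
tw end [0.4436 0.0694 0.048 ]
tw tip [0.536  0.0773 0.013 ]
lid L [0.6017 0.1721 0.17  ]
lid R [0.6192 0.0019 0.17  ]
snap [0.4819 0.2246 0.02  ]
syr a [0.426  0.1646 0.01  ]
syr b [0.364  0.1739 0.01  ]
lidfront L [0.5946 0.1702 0.036 ]
lidfront R [0.609  0.0007 0.036 ]
```

```bash
python3 - <<'E'
from h import *
c=load('top0'); f=c['frame'].astype(float); g=f[...,0]; g=cv2.GaussianBlur(g,(3,3),0)
def cross(vals,pos):  # outermost crossing to dark
    t=85
    for i in range(len(vals)-1):
        if vals[i]>t>=vals[i+1]: return pos[i]+(vals[i]-t)/(vals[i]-vals[i+1])*(pos[i+1]-pos[i])
res={}
def fit(nm,pts,z):
    P=np.array([onz(c,u,v,z)[:2] for u,v in pts]); vx,vy,x,y=cv2.fitLine(P.astype(np.float32),cv2.DIST_HUBER,0,.001,.001).ravel(); 
    print(nm,len(P),'dir',np.degrees(np.arctan2(vy,vx)),'pt',x,y)
L=[];Rr=[];F=[];Bk=[]
for v in range(180,210):
    p=np.arange(230,260); x=cross(g[v,p],p); L.append((x,v)) if x else 0
    p=np.arange(308+6,290,-1); x=cross(g[v,p],p); Rr.append((x,v)) if x else 0
for u in list(range(253,280))+list(range(293,302)):
    p=np.arange(228,205,-1); x=cross(g[p,u],p); F.append((u,x)) if x else 0
fit('L',L,.034);fit('R',Rr,.02);fit('F',F,.034)
print(L[::6],Rr[::6],F[::6])
# lid top back edge in the top view, scene lid corners
E
```

```text
L 30 dir 4.0115247 pt 0.5272803 0.17979205
R 30 dir 3.4760387 pt 0.5097743 -0.0064987973
F 36 dir -88.06552 pt 0.45336628 0.08891673
[(np.float64(240.84295302013422), 180), (np.float64(241.18486171761282), 186), (np.float64(242.84582132564842), 192), (np.float64(243.32635983263597), 198), (np.float64(242.78706199460916), 204)] [(np.float64(306.19368131868134), 180), (np.float64(306.8382559774965), 186), (np.float64(307.38389261744965), 192), (np.float64(307.8966480446927), 198), (np.float64(308.39914772727275), 204)] [(253, np.float64(220.67724137931035)), (259, np.float64(219.2962962962963)), (265, np.float64(218.20275344180226)), (271, np.float64(217.7797783933518)), (277, np.float64(217.1815823605707)), (296, np.float64(216.9967741935484))]
```

```bash
python3 - <<'E'
from h import *
c=load('top0'); s=load('scene0')
print('table edge',onz(c,250,128,0), 'radiator edge top?',onz(c,300,70,0.05),onz(c,300,40,.05))
for nm,u,v in(('lidback R',307,147.5),('lidback mid',275,150),('lidback L',243,153)):
    print(nm,[onz(c,u,v,z).round(4) for z in(.15,.165,.18)])
a=np.radians(4);Rz=np.array([[np.cos(a),-np.sin(a),0],[np.sin(a),np.cos(a),0],[0,0,1]]);o=np.array([.525,.087,0])
def w(*p): return o+Rz@(np.array(p)/1000)
pts=[(-78,-27,36),(-70,76,36),(-70,-89,36),(70,76,36),(76,76,34),(102,70,180),(102,-80,180),(76,-89,180),(-66,-10,36)]
for p in pts: print(p,w(*p).round(3),'top',proj(c,w(*p)).round(1),'scene',proj(s,w(*p)).round(1))
# radiator: triangulate with scene pixel rays at several heights
for u,v in((93,217),(265,142),(92,238)): print('scene rad',[onz(s,u,v,z).round(2) for z in(-.05,0,.05,.1)])
E
```

```text
table edge [0.71884667 0.15554578 0.        ] radiator edge top? [0.87311579 0.00923432 0.05      ] [0.96335759 0.00677833 0.05      ]
lidback R [array([0.6272, 0.007 , 0.15  ]), array([0.6241, 0.0087, 0.165 ]), array([0.621 , 0.0104, 0.18  ])]
lidback mid [array([0.622 , 0.0886, 0.15  ]), array([0.619 , 0.0892, 0.165 ]), array([0.616 , 0.0897, 0.18  ])]
lidback L [array([0.6156, 0.1703, 0.15  ]), array([0.6127, 0.1697, 0.165 ]), array([0.6098, 0.169 , 0.18  ])]
(-78, -27, 36) [0.449 0.055 0.036] top [287.1 219.1] scene [291.2 198.4]
(-70, 76, 36) [0.45  0.158 0.036] top [250.  219.3] scene [270. 215.]
(-70, -89, 36) [ 0.461 -0.007  0.036] top [309.  214.3] scene [298.  188.8]
(70, 76, 36) [0.59  0.168 0.036] top [245.9 169.8] scene [221.2 202.4]
(76, 76, 34) [0.596 0.168 0.034] top [245.7 167.8] scene [219.3 202.6]
(102, 70, 180) [0.622 0.164 0.18 ] top [245.  148.2] scene [208.2 145.7]
(102, -80, 180) [0.632 0.014 0.18 ] top [305.3 143. ] scene [240.7 130.2]
(76, -89, 180) [0.607 0.004 0.18 ] top [309.9 153. ] scene [250.5 130.5]
(-66, -10, 36) [0.46  0.072 0.036] top [280.6 215.3] scene [284.2 200.1]
scene rad [array([ 0.95,  0.31, -0.05]), array([0.87, 0.35, 0.  ]), array([0.78, 0.4 , 0.05]), array([0.69, 0.45, 0.1 ])]
scene rad [array([ 0.9 , -0.54, -0.05]), array([ 0.82, -0.41,  0.  ]), array([ 0.74, -0.27,  0.05]), array([ 0.65, -0.14,  0.1 ])]
scene rad [array([ 0.86,  0.37, -0.05]), array([0.78, 0.42, 0.  ]), array([0.7 , 0.46, 0.05]), array([0.62, 0.5 , 0.1 ])]
```

Call:
servo_tool:
  deltas:
    - {"slide":[0,0,0],"spin":0.85}
    - {"slide":[0,0,0],"spin":0.85}
    - {"slide":[-1,1,0],"spin":0}
    - {"slide":[-1,1,0],"spin":0}
    - {"slide":[-1,1,0],"spin":0}
    - {"slide":[-1,1,0],"spin":0}
    - {"slide":[-1,1,0],"spin":0}
    - {"slide":[-1,1,0],"spin":0}
    - {"slide":[-1,1,0],"spin":0}
    - {"slide":[-1,1,0],"spin":0}
  gripper: 255

```text
time_s: 1.1
tcp_pos: [0.3765, -0.3793, 0.2157]
ee_rot: [[-0.999, -0.043, -0.007], [-0.043, 0.999, 0.012], [0.007, 0.012, -1.0]]
wrist_force: [0.8, -0.8, 0.8]
gripper_width: 0.173
```

Call:
servo_tool:
  deltas:
    - {"slide":[0,1,0],"spin":-0.1}
    - {"slide":[0,1,0],"spin":0}
    - {"slide":[0,1,0],"spin":0}
    - {"slide":[0,1,0],"spin":0}
    - {"slide":[0,1,0],"spin":0}
    - {"slide":[0,1,0],"spin":0}
    - {"slide":[0,1,0],"spin":0}
    - {"slide":[0,1,0],"spin":0}
    - {"slide":[0,1,0],"spin":0}
    - {"slide":[0,1,0],"spin":0}

```text
time_s: 2.1
tcp_pos: [0.3609, -0.118, 0.2149]
ee_rot: [[-0.998, -0.059, -0.014], [-0.059, 0.998, 0.015], [0.013, 0.016, -1.0]]
wrist_force: [0.7, 0.5, 0.9]
gripper_width: 0.009
```

Call:
servo_tool:
  deltas:
    - {"slide":[0,1,0],"spin":0}
    - {"slide":[0,1,0],"spin":0}
    - {"slide":[0,1,0],"spin":0}
    - {"slide":[0,1,0],"spin":0}
    - {"slide":[0,1,0],"spin":0}
    - {"slide":[0,1,0],"spin":0}
    - {"slide":[-0.3,0.3,0],"spin":0}
    - {"slide":[0,0,0],"spin":0}

```text
time_s: 2.9
tcp_pos: [0.3558, 0.0475, 0.2163]
ee_rot: [[-0.998, -0.063, -0.016], [-0.064, 0.998, 0.016], [0.015, 0.017, -1.0]]
wrist_force: [0.1, -0.1, 0.3]
gripper_width: 0.009
```

Call:
servo_tool:
  deltas:
    - {"slide":[-0.9,0.3,1],"spin":0}
    - {"slide":[-0.9,0.3,1],"spin":0}
    - {"slide":[-0.4,0.1,1],"spin":0}
    - {"slide":[0,0,1],"spin":0}
    - {"slide":[0,0,1],"spin":0}
    - {"slide":[0,0,0.8],"spin":0}
    - {"slide":[0,0,0],"spin":0}
    - {"slide":[0,0,0],"spin":0}

```text
time_s: 3.7
tcp_pos: [0.4116, 0.0655, 0.066]
ee_rot: [[-0.998, -0.056, -0.016], [-0.056, 0.998, 0.015], [0.015, 0.016, -1.0]]
wrist_force: [0.3, -0.8, 0.3]
gripper_width: 0.004
```

```bash
python3 - <<'E'
from h import *
s=sense(); print(s['time_s'],s['tcp_pos'],s['wrist_force'])
cap('top','top1',(225,145,325,235),6); c=cap('scene','scene1',(230,145,330,235),6); print(proj(c,s['tcp_pos']),proj(load('top1'),s['tcp_pos']))
E
```

```text
3.7 [0.41157558 0.06545144 0.06596224] [ 0.34975175 -0.7805634   0.29790179]
[302.86952639 192.81170216] [284.02032633 232.68865773]
```

View pics/top1.png

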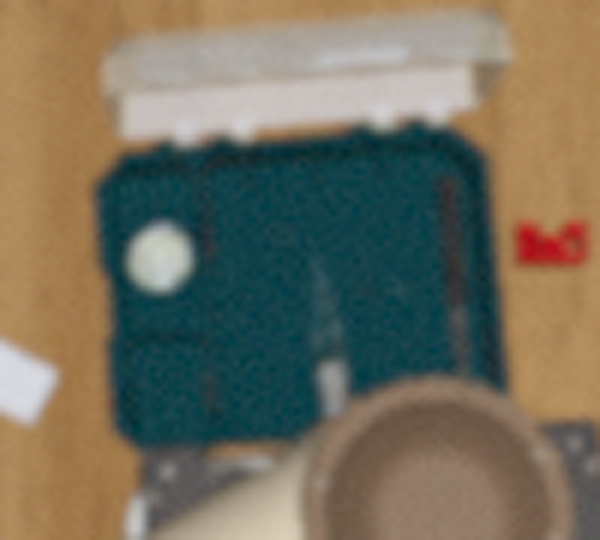

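View pics/scene1.png

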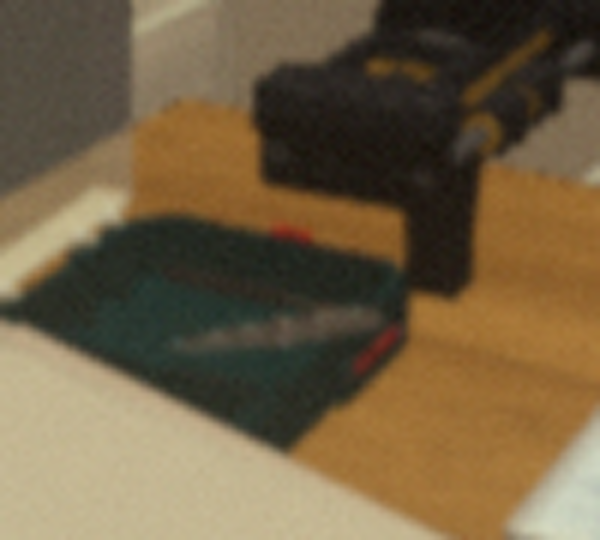

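Call:
servo_tool:
  deltas:
    - {"slide":[0,0,0.6],"spin":0}
    - {"slide":[0,0,0.3],"spin":0}
    - {"slide":[0,0,0],"spin":0}
    - {"slide":[0,0,0],"spin":0}

```text
time_s: 4.2
tcp_pos: [0.4146, 0.0673, 0.0475]
ee_rot: [[-0.998, -0.056, -0.005], [-0.056, 0.998, 0.021], [0.004, 0.021, -1.0]]
wrist_force: [0.5, 1.1, -0.4]
gripper_width: 0.003
```

Call:
servo_tool:
  deltas:
    - {"slide":[0,-0.1,0.35],"spin":0}
    - {"slide":[0,0,0],"spin":0}
    - {"slide":[0,0,0],"spin":0}

```text
time_s: 4.5
tcp_pos: [0.4156, 0.0653, 0.0393]
ee_rot: [[-0.998, -0.057, -0.003], [-0.057, 0.998, 0.022], [0.001, 0.022, -1.0]]
wrist_force: [-0.1, 0.5, -0.6]
gripper_width: 0.003
```

Call:
servo_tool:
  deltas:
    - {"slide":[-0.25,0,0],"spin":0}
    - {"slide":[-0.25,0,0],"spin":0}
    - {"slide":[-0.25,0,0],"spin":0}
    - {"slide":[-0.2,0,0],"spin":0}
    - {"slide":[0,0,0],"spin":0}

```text
time_s: 5.0
tcp_pos: [0.4424, 0.0672, 0.0396]
ee_rot: [[-0.998, -0.057, -0.001], [-0.057, 0.998, 0.023], [-0.0, 0.023, -1.0]]
wrist_force: [0.4, 0.1, -0.6]
gripper_width: 0.007
```

```bash
python3 - <<'E'
from h import *
s=sense(); print(s['time_s'],s['tcp_pos'],s['wrist_force'])
c=cap('scene','scene2',(240,155,320,225),8)
E
```

```text
5.0 [0.4424037  0.0671655  0.03964723] [ 0.378025    0.13164559 -0.57961235]
```

View pics/scene2.png

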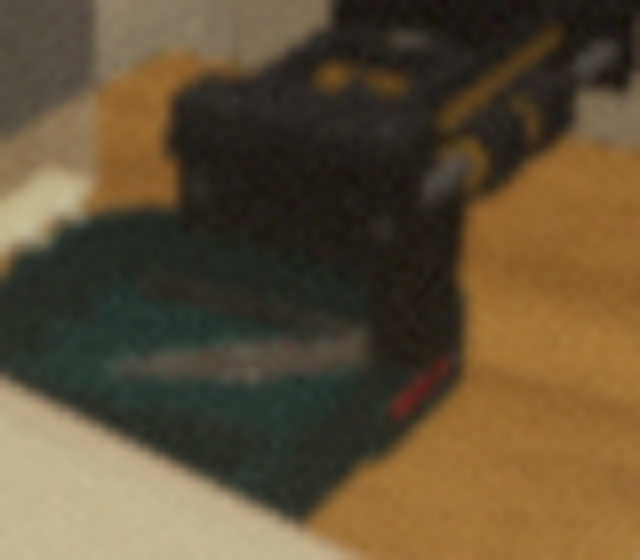

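The fingers are in contact with the tweezers' end, at about (286,198) in the full frame, and are sliding it in. The latch is still leaning out. I'll keep pushing.

Call:
servo_tool:
  deltas:
    - {"slide":[-0.2,0,0],"spin":0}
    - {"slide":[-0.2,0,0],"spin":0}
    - {"slide":[-0.15,0,0],"spin":0}
    - {"slide":[0,0,0],"spin":0}
    - {"slide":[0,0,0],"spin":0}

```text
time_s: 5.55
tcp_pos: [0.4565, 0.0677, 0.0394]
ee_rot: [[-0.998, -0.057, -0.002], [-0.057, 0.998, 0.022], [0.001, 0.022, -1.0]]
wrist_force: [-0.0, 0.1, 0.4]
gripper_width: 0.005
```

```bash
python3 - <<'E'
from h import *
s=sense(); print(s['time_s'],s['tcp_pos'],s['wrist_force'])
c=cap('scene','scene3',(240,155,320,225),8)
E
```

```text
5.55 [0.45652701 0.0677044  0.03939621] [-0.04086608  0.10032487  0.42621201]
```

View pics/scene3.png

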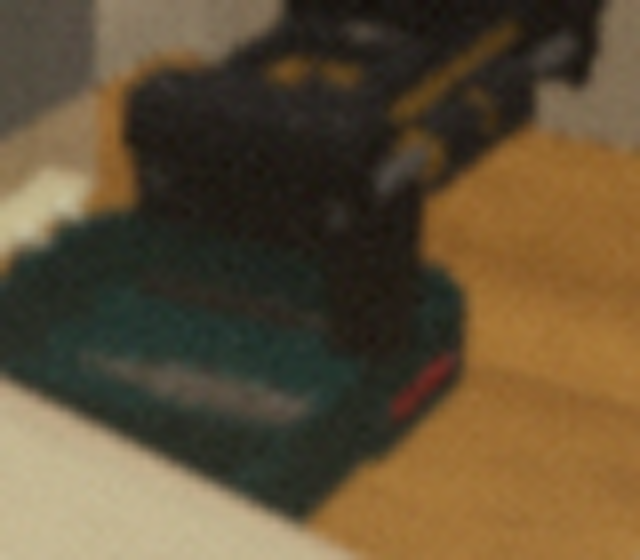

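Call:
servo_tool:
  deltas:
    - {"slide":[0,0,-1],"spin":0}
    - {"slide":[0,0,-1],"spin":0}
    - {"slide":[0,0,-1],"spin":0}
    - {"slide":[0,0,-1],"spin":0}
    - {"slide":[0,0,-1],"spin":0}
    - {"slide":[0,0,-1],"spin":0}
    - {"slide":[0,0,-1],"spin":0}
    - {"slide":[0,0,-1],"spin":0}
    - {"slide":[0,0,-0.4],"spin":0}
    - {"slide":[0,0,0],"spin":0}

```text
time_s: 6.6
tcp_pos: [0.4534, 0.0618, 0.2561]
ee_rot: [[-0.998, -0.057, -0.008], [-0.057, 0.998, 0.02], [0.007, 0.021, -1.0]]
wrist_force: [-0.4, 0.8, 0.5]
gripper_width: 0.004
```

```bash
python3 - <<'E'
from h import *
s=sense(); print(s['time_s'],s['tcp_pos'],s['wrist_force'])
c=cap('scene','scene4',(200,115,320,225),6.); cap('top','top4',(225,145,325,235),6)
for u,v in((278.7,206),(252,199)): p=onz(c,u,v,.013); d=p-[.525,.087,0]; a=np.radians(4); print(p,d[0]*np.cos(a)+d[1]*np.sin(a),-d[0]*np.sin(a)+d[1]*np.cos(a))
E
```

```text
6.6 [0.45341705 0.06183783 0.25614008] [-0.44251078  0.75009113  0.49206924]
[0.47707245 0.07001149 0.013     ] -0.048995858945591955 -0.013603874538417543
[0.55938661 0.07297678 0.013     ] 0.03332464027083801 -0.01638775040216609
```

View pics/scene4.png

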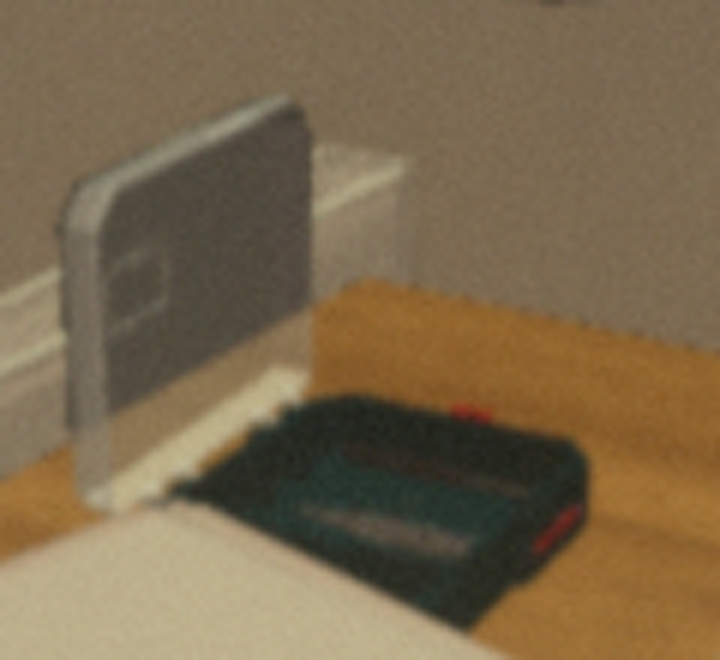

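View pics/top4.png

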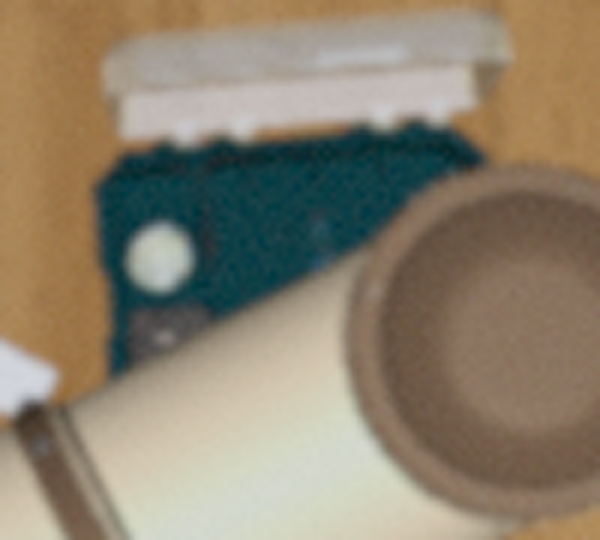

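Both views show the tweezers flat in the tray, with the end near case x −50 and y −14 mm. Next I'll go over and behind the lid.

Call:
servo_tool:
  deltas:
    - {"slide":[-1,0.1,0],"spin":0}
    - {"slide":[-1,0.1,0],"spin":0}
    - {"slide":[-1,0.1,0],"spin":0}
    - {"slide":[-1,0.1,0],"spin":0}
    - {"slide":[-1,0.1,0],"spin":0}
    - {"slide":[-1,0.1,0],"spin":0}
    - {"slide":[-1,0,0],"spin":0}
    - {"slide":[-1,0,0],"spin":0}
    - {"slide":[-0.5,0,0],"spin":0}
    - {"slide":[0,0,0],"spin":0}

```text
time_s: 7.7
tcp_pos: [0.6629, 0.0881, 0.2256]
ee_rot: [[-0.997, -0.055, -0.049], [-0.056, 0.998, 0.01], [0.049, 0.013, -0.999]]
wrist_force: [-0.6, -0.7, -0.4]
gripper_width: 0.005
```

Call:
servo_tool:
  deltas:
    - {"slide":[-0.1,0,1],"spin":0}
    - {"slide":[-0.05,0,1],"spin":0}
    - {"slide":[-0.05,0,0.8],"spin":0}
    - {"slide":[0,0,0],"spin":0}
    - {"slide":[0,0,0],"spin":0}

```text
time_s: 8.2
tcp_pos: [0.6591, 0.0882, 0.1471]
ee_rot: [[-0.997, -0.055, -0.061], [-0.055, 0.998, 0.007], [0.061, 0.01, -0.998]]
wrist_force: [0.2, -0.6, 1.2]
gripper_width: 0.012
```

```bash
python3 - <<'E'
from h import *
s=sense(); print(s['time_s'],s['tcp_pos'],s['wrist_force'])
c=cap('scene','scene5',(180,95,300,205),6.)
print(proj(c,s['tcp_pos']))
E
```

```text
8.2 [0.65912128 0.0882316  0.14705722] [ 0.16806234 -0.62543921  1.1972588 ]
[216.8304188  147.50507979]
```

View pics/scene5.png

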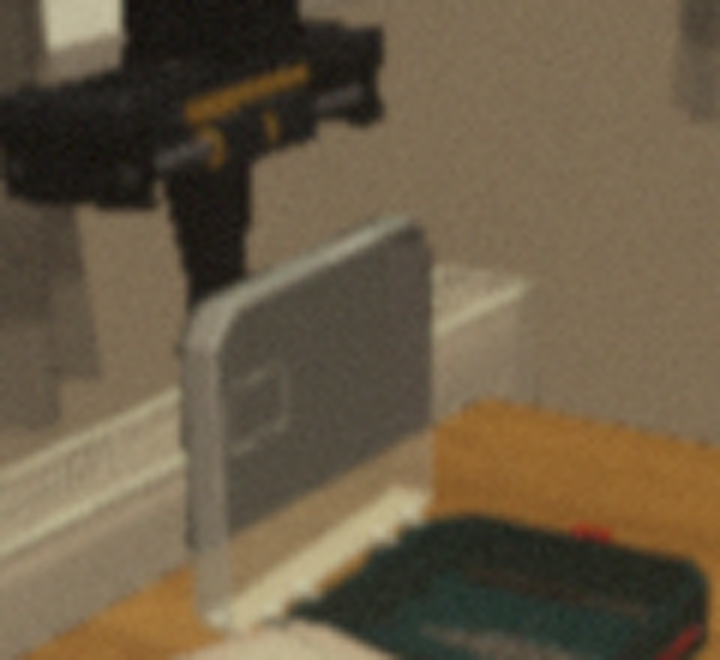

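Call:
servo_tool:
  deltas:
    - {"slide":[0.4,0,-0.05],"spin":0}
    - {"slide":[0.4,0,-0.05],"spin":0}
    - {"slide":[0.4,0,-0.05],"spin":0}
    - {"slide":[0.4,0,-0.05],"spin":0}
    - {"slide":[0.4,0,-0.05],"spin":0}
    - {"slide":[0.3,0,0],"spin":0}
    - {"slide":[0,0,0],"spin":0}

```text
time_s: 8.95
tcp_pos: [0.5987, 0.0855, 0.1631]
ee_rot: [[-0.997, -0.056, -0.051], [-0.056, 0.998, 0.011], [0.05, 0.013, -0.999]]
wrist_force: [0.3, -0.0, 0.2]
gripper_width: 0.008
```

```bash
python3 - <<'E'
from h import *
s=sense(); print(s['time_s'],s['tcp_pos'],s['wrist_force'])
c=cap('scene','scene6',(180,95,310,215),6.)
E
```

```text
8.95 [0.59865556 0.0854948  0.16310024] [ 0.2746478  -0.01658582  0.17742542]
```

View pics/scene6.png

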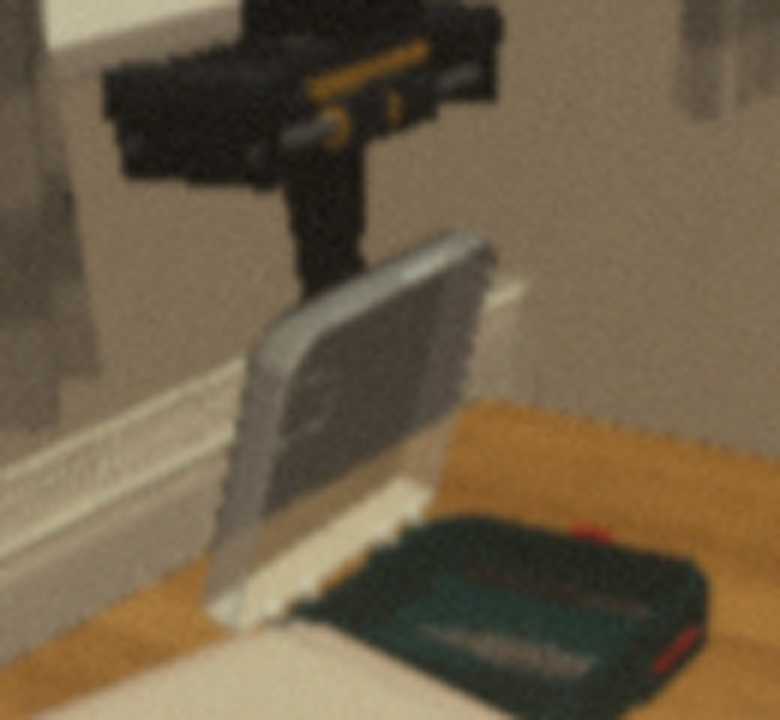

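Call:
servo_tool:
  deltas:
    - {"slide":[0.34,0,0.18],"spin":0}
    - {"slide":[0.34,0,0.18],"spin":0}
    - {"slide":[0.34,0,0.18],"spin":0}
    - {"slide":[0.38,0,0.22],"spin":0}
    - {"slide":[0.38,0,0.22],"spin":0}
    - {"slide":[0.38,0,0.22],"spin":0}
    - {"slide":[0,0,0],"spin":0}

```text
time_s: 9.7
tcp_pos: [0.5395, 0.0821, 0.1333]
ee_rot: [[-0.997, -0.056, -0.051], [-0.056, 0.998, 0.01], [0.05, 0.012, -0.999]]
wrist_force: [0.1, -0.3, -0.5]
gripper_width: 0.005
```

Call:
servo_tool:
  deltas:
    - {"slide":[0.38,0,0.36],"spin":0}
    - {"slide":[0.38,0,0.36],"spin":0}
    - {"slide":[0.22,0,0.36],"spin":0}
    - {"slide":[0.22,0,0.36],"spin":0}
    - {"slide":[0.22,0,0.36],"spin":0}
    - {"slide":[0,0,0],"spin":0}

```text
time_s: 10.3
tcp_pos: [0.5002, 0.0799, 0.0877]
ee_rot: [[-0.997, -0.056, -0.051], [-0.057, 0.998, 0.008], [0.051, 0.011, -0.999]]
wrist_force: [0.1, -0.5, -0.0]
gripper_width: 0.003
```

```bash
python3 - <<'E'
from h import *
s=sense(); print(s['time_s'],s['tcp_pos'],s['wrist_force'])
c=cap('scene','scene7',(200,105,320,215),6.)
E
```

```text
10.3 [0.50020332 0.07994665 0.08770512] [ 0.05525928 -0.51423413 -0.02741238]
```

View pics/scene7.png

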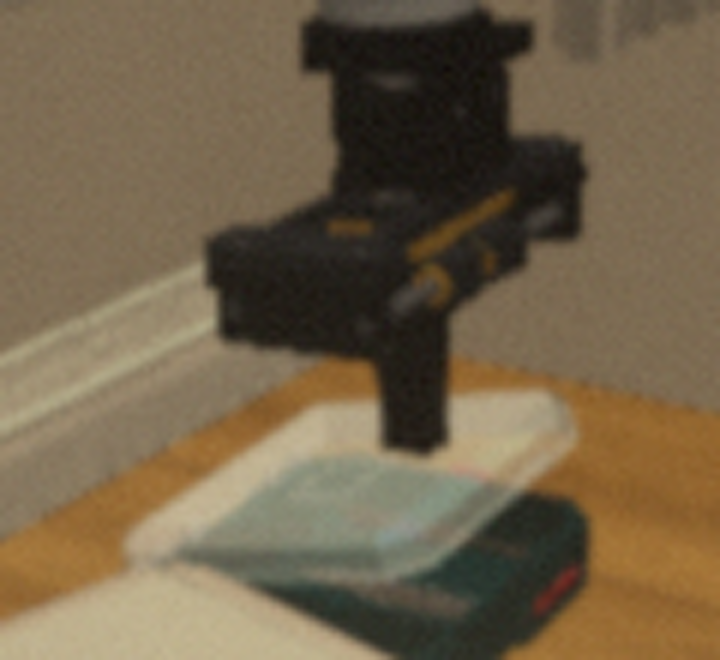

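The lid is at about 13° and following the fingers. I'll press straight down in small steps.

Call:
servo_tool:
  deltas:
    - {"slide":[0.08,0,0.35],"spin":0}
    - {"slide":[0.08,0,0.35],"spin":0}
    - {"slide":[0,0,0.3],"spin":0}
    - {"slide":[0,0,0],"spin":0}

```text
time_s: 10.75
tcp_pos: [0.4955, 0.0801, 0.0616]
ee_rot: [[-0.997, -0.056, -0.05], [-0.057, 0.998, 0.008], [0.05, 0.011, -0.999]]
wrist_force: [0.5, -0.3, -0.4]
gripper_width: 0.004
```

Call:
servo_tool:
  deltas:
    - {"slide":[0,0,0.08],"spin":0}
    - {"slide":[0,0,0.08],"spin":0}
    - {"slide":[0,0,0],"spin":0}

```text
time_s: 11.05
tcp_pos: [0.4962, 0.0804, 0.061]
ee_rot: [[-0.997, -0.059, -0.05], [-0.059, 0.998, 0.007], [0.049, 0.01, -0.999]]
wrist_force: [0.1, -0.5, -0.4]
gripper_width: 0.004
```

Call:
servo_tool:
  deltas:
    - {"slide":[0,0,0.1],"spin":0}
    - {"slide":[0,0,0.15],"spin":0}

```text
time_s: 11.25
tcp_pos: [0.4969, 0.0805, 0.0596]
ee_rot: [[-0.997, -0.062, -0.048], [-0.062, 0.998, 0.006], [0.048, 0.009, -0.999]]
wrist_force: [-12.6, 0.9, 37.4]
gripper_width: 0.005
```

Call:
servo_tool:
  deltas:
    - {"slide":[0,0,0],"spin":0}
    - {"slide":[0,0,-0.3],"spin":0}
    - {"slide":[0,0,-1],"spin":0}
    - {"slide":[0,0,-1],"spin":0}
    - {"slide":[0,0,-1],"spin":0}
    - {"slide":[0,0,-1],"spin":0}
    - {"slide":[0,0,-1],"spin":0}
    - {"slide":[0,0,0],"spin":0}

```text
time_s: 12.05
tcp_pos: [0.5047, 0.0798, 0.1981]
ee_rot: [[-0.997, -0.062, -0.046], [-0.062, 0.998, 0.006], [0.046, 0.009, -0.999]]
wrist_force: [0.8, 0.4, 0.0]
gripper_width: 0.007
```

```bash
python3 - <<'E'
from h import *
s=sense(); print(s['time_s'],s['tcp_pos'],s['wrist_force'])
c=cap('scene','scene8',(200,125,320,225),6.);cap('top','top8',(225,135,325,235),6)
a=np.radians(4);Rz=np.array([[np.cos(a),-np.sin(a),0],[np.sin(a),np.cos(a),0],[0,0,1]]);o=np.array([.525,.087,0])
for p in((-70,70,60),(-70,-84,60),(-78,-27,36)):
    q=proj(c,o+Rz@np.array(p)/1000); print(q, (q-[200,125])*6)
E
```

```text
12.05 [0.50466566 0.07977385 0.19806192] [0.75963358 0.37505008 0.04411331]
[271.20927703 204.93634026] [427.2556622  479.61804158]
[297.58501082 181.37355041] [585.51006493 338.24130246]
[291.21693576 198.41698882] [547.30161455 440.50193294]
```

View pics/scene8.png

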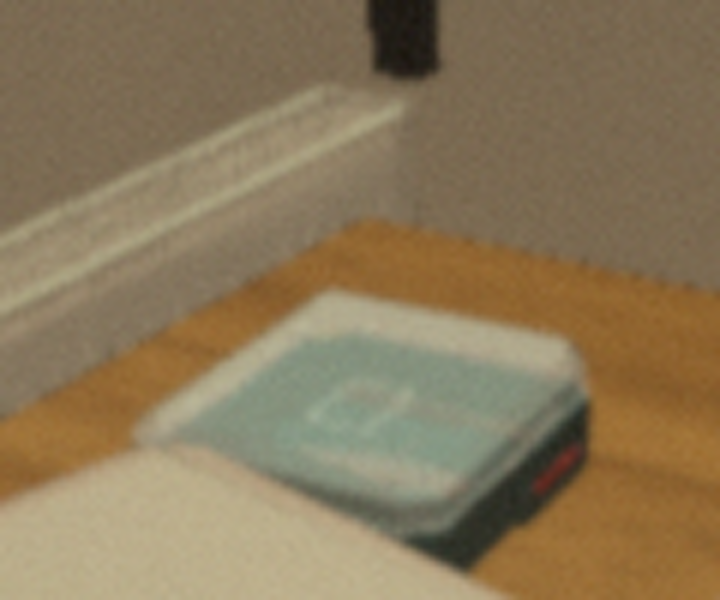

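View pics/top8.png

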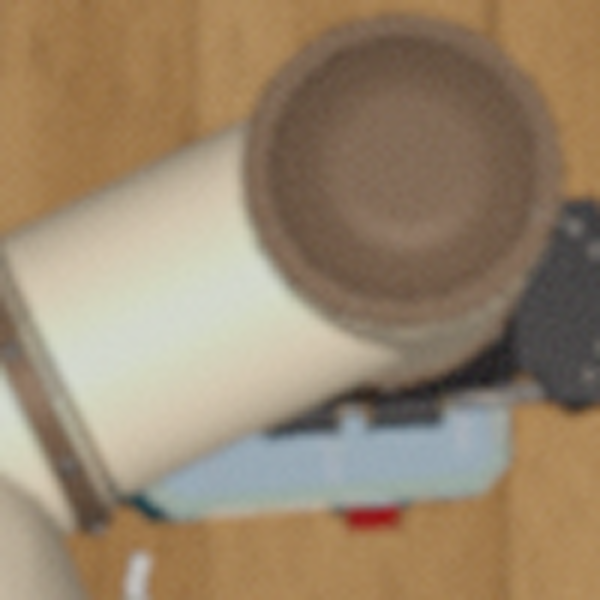

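The lid looks shut, and pressing on it gave 37 N with no further travel. The latch still sticks out, at top px (287,221). Next I'll move in front of the latch.

Call:
servo_tool:
  deltas:
    - {"slide":[1,-0.2,0],"spin":0}
    - {"slide":[1,-0.2,0],"spin":0}
    - {"slide":[1,-0.2,0],"spin":0}
    - {"slide":[0.8,-0.2,0],"spin":0}
    - {"slide":[0.4,-0.1,0],"spin":0}
    - {"slide":[0,0,0],"spin":0}

```text
time_s: 12.75
tcp_pos: [0.3916, 0.0479, 0.1923]
ee_rot: [[-0.996, -0.058, -0.068], [-0.058, 0.998, -0.001], [0.068, 0.003, -0.998]]
wrist_force: [0.2, -0.8, -0.1]
gripper_width: 0.005
```

Call:
servo_tool:
  deltas:
    - {"slide":[-0.15,0.03,1],"spin":0}
    - {"slide":[-0.15,0.03,1],"spin":0}
    - {"slide":[-0.15,0,1],"spin":0}
    - {"slide":[-0.1,0,1],"spin":0}
    - {"slide":[-0.1,0,1],"spin":0}
    - {"slide":[-0.1,0,0.8],"spin":0}
    - {"slide":[0,0,0],"spin":0}
    - {"slide":[0,0,0],"spin":0}

```text
time_s: 13.55
tcp_pos: [0.4093, 0.0534, 0.0393]
ee_rot: [[-0.996, -0.06, -0.063], [-0.06, 0.998, -0.001], [0.063, 0.002, -0.998]]
wrist_force: [0.1, -0.1, 0.4]
gripper_width: 0.003
```

Call:
servo_tool:
  deltas:
    - {"slide":[0,0,0.5],"spin":0}
    - {"slide":[0,0,0],"spin":0}
    - {"slide":[-0.2,0,0],"spin":0}
    - {"slide":[-0.2,0,0],"spin":0}
    - {"slide":[0,0,0],"spin":0}

```text
time_s: 14.05
tcp_pos: [0.4239, 0.0561, 0.0301]
ee_rot: [[-0.997, -0.062, -0.054], [-0.062, 0.998, 0.002], [0.054, 0.006, -0.999]]
wrist_force: [0.4, 0.4, 0.5]
gripper_width: 0.01
```

```bash
python3 - <<'E'
from h import *
s=sense(); print(s['time_s'],s['tcp_pos'],s['wrist_force'])
c=cap('scene','scene9',(230,145,330,235),6.)
E
```

```text
14.05 [0.42387751 0.05606137 0.03006009] [0.35160052 0.42218514 0.45345596]
```

View pics/scene9.png

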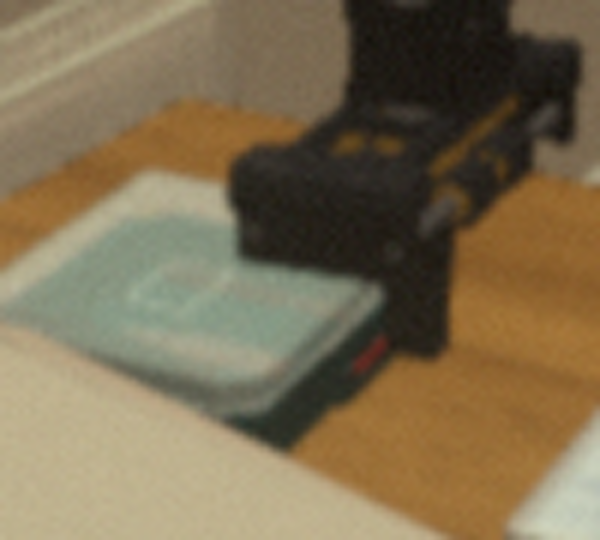

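Call:
servo_tool:
  deltas:
    - {"slide":[-0.15,0,0.12],"spin":0}
    - {"slide":[-0.15,0,0.03],"spin":0}
    - {"slide":[-0.15,0,0],"spin":0}
    - {"slide":[-0.1,0,0],"spin":0}

```text
time_s: 14.5
tcp_pos: [0.4279, 0.0538, 0.0244]
ee_rot: [[-0.995, -0.058, -0.075], [-0.058, 0.998, -0.003], [0.075, 0.001, -0.997]]
wrist_force: [-3.0, 1.3, 3.5]
gripper_width: 0.004
```

```bash
python3 - <<'E'
from h import *
s=sense(); print(s['time_s'],s['tcp_pos'],s['wrist_force'],s['moment'])
c=cap('scene','scene10',(250,165,320,225),10.); print((proj(c,s['tcp_pos'])-[250,165])*10)
E
```

```text
14.5 [0.42790154 0.05377957 0.0244383 ] [-3.02421107  1.26668467  3.54437036] [ 0.44577895  1.02804159 -0.04126442]
[485.45094154 392.63037566]
```

View pics/scene10.png

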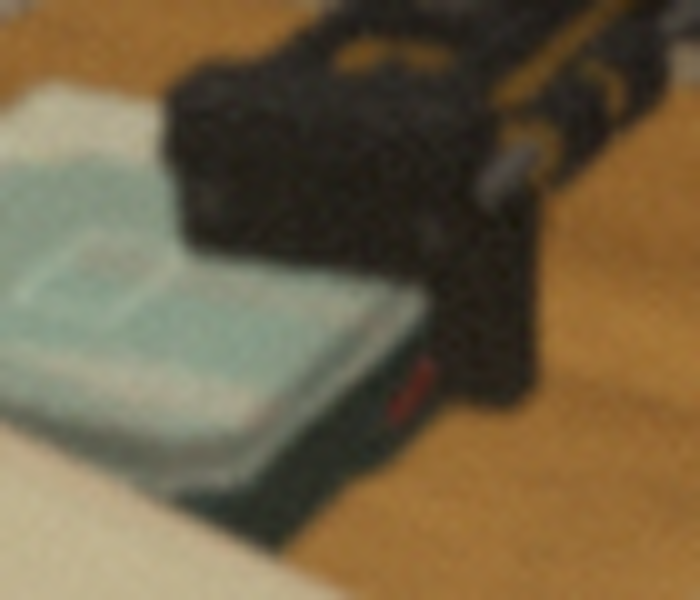

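Call:
servo_tool:
  deltas:
    - {"slide":[-0.2,0,0],"spin":0}
    - {"slide":[-0.25,0,0],"spin":0}
    - {"slide":[-0.25,0,0],"spin":0}

```text
time_s: 14.85
tcp_pos: [0.4353, 0.0513, 0.0218]
ee_rot: [[-0.994, -0.056, -0.097], [-0.055, 0.998, -0.01], [0.098, -0.005, -0.995]]
wrist_force: [-9.2, 0.8, 7.7]
gripper_width: 0.005
```

```bash
python3 - <<'E'
from h import *
s=sense(); print(s['time_s'],s['tcp_pos'],s['wrist_force'],s['moment'])
c=cap('scene','scene11',(190,125,320,225),6.)
cap('top','top11',(225,135,325,235),6)
E
```

```text
14.85 [0.43533643 0.0512808  0.0217599 ] [-9.238186    0.83289545  7.70021715] [0.22124205 2.70933431 0.05061546]
```

View pics/scene11.png

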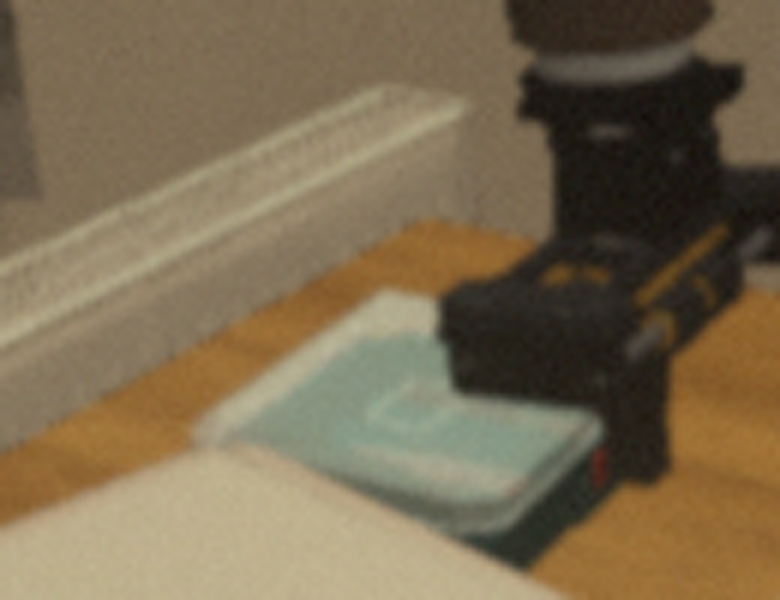

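View pics/top11.png

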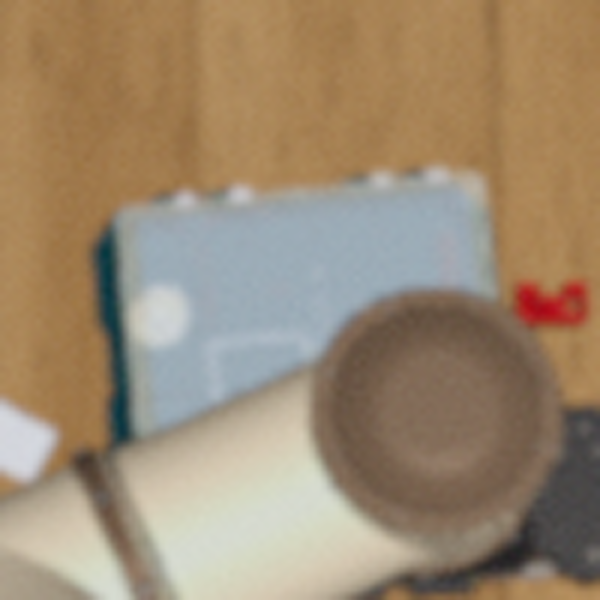

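Call:
servo_tool:
  deltas:
    - {"slide":[0.6,0,-0.2],"spin":0}
    - {"slide":[1,0,-0.2],"spin":0}
    - {"slide":[1,0,-1],"spin":0}
    - {"slide":[0.5,-1,-1],"spin":0}
    - {"slide":[0,-1,-1],"spin":0}
    - {"slide":[0,-1,-1],"spin":0}
    - {"slide":[0,-1,-1],"spin":0}
    - {"slide":[0,-1,0],"spin":0}
    - {"slide":[0,-1,0],"spin":0}
    - {"slide":[0,0,0],"spin":0}

```text
time_s: 15.95
tcp_pos: [0.3865, -0.1063, 0.1719]
ee_rot: [[-0.995, -0.062, -0.075], [-0.061, 0.998, -0.012], [0.075, -0.008, -0.997]]
wrist_force: [0.3, -0.2, 0.8]
gripper_width: 0.005
```

```bash
python3 - <<'E'
from h import *
s=sense(); print(s['time_s'],s['tcp_pos'],s['ee_rot'],s['wrist_force'])
c=cap('scene','scene12',(240,155,320,225),8.)
cap('top','top12',(225,145,325,235),7)
E
```

```text
15.95 [ 0.38653368 -0.10632881  0.1719433 ] [[-0.9952601  -0.062069   -0.07486506]
 [-0.06131293  0.99804209 -0.01235763]
 [ 0.07548551 -0.00770886 -0.9971171 ]] [ 0.33848554 -0.17707391  0.82458256]
```

View pics/scene12.png

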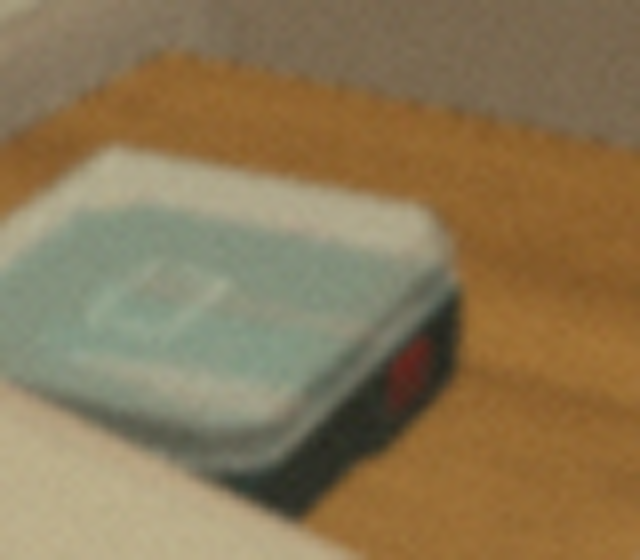

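View pics/top12.png

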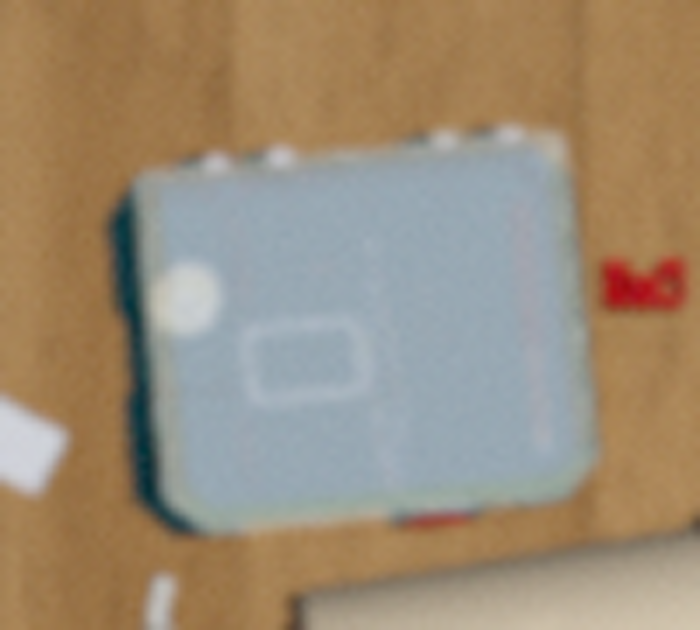

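The latch is close to flush, with only a sliver showing at top px (287,219). I can't resolve 0.08 rad from these pictures, so I'll push once more, firmly, until it clearly stalls.

Call:
servo_tool:
  deltas:
    - {"slide":[0,1,0],"spin":0}
    - {"slide":[0,1,0],"spin":0}
    - {"slide":[0,1,0],"spin":0}
    - {"slide":[0,1,0],"spin":0}
    - {"slide":[0,1,0.3],"spin":0}
    - {"slide":[-0.2,1,0.8],"spin":0}
    - {"slide":[-0.2,0.2,1],"spin":0}
    - {"slide":[-0.2,0,1],"spin":0}
    - {"slide":[-0.2,0,1],"spin":0}
    - {"slide":[0,0,0],"spin":0}

```text
time_s: 17.05
tcp_pos: [0.3901, 0.0651, 0.0636]
ee_rot: [[-0.995, -0.076, -0.067], [-0.076, 0.997, -0.009], [0.068, -0.004, -0.998]]
wrist_force: [0.2, -0.8, 0.0]
gripper_width: 0.002
```

Call:
servo_tool:
  deltas:
    - {"slide":[0,-0.3,0.7],"spin":0}
    - {"slide":[-0.3,-0.3,0.5],"spin":0}
    - {"slide":[-0.4,0,0],"spin":0}
    - {"slide":[-0.3,0,0],"spin":0}
    - {"slide":[0,0,0],"spin":0}

```text
time_s: 17.55
tcp_pos: [0.4182, 0.0556, 0.0352]
ee_rot: [[-0.995, -0.083, -0.061], [-0.083, 0.997, -0.007], [0.061, -0.002, -0.998]]
wrist_force: [-0.6, 0.0, -0.4]
gripper_width: 0.004
```

Call:
servo_tool:
  deltas:
    - {"slide":[-0.2,-0.05,0.25],"spin":0}
    - {"slide":[-0.2,0,0.05],"spin":0}
    - {"slide":[-0.2,0,0],"spin":0}
    - {"slide":[0,0,0],"spin":0}

```text
time_s: 17.95
tcp_pos: [0.4351, 0.0567, 0.0281]
ee_rot: [[-0.995, -0.084, -0.057], [-0.083, 0.996, -0.005], [0.057, -0.0, -0.998]]
wrist_force: [0.4, 0.1, 0.1]
gripper_width: 0.009
```

Call:
servo_tool:
  deltas:
    - {"slide":[-0.15,0,0],"spin":0}
    - {"slide":[-0.15,0,0],"spin":0}

```text
time_s: 18.15
tcp_pos: [0.4367, 0.0554, 0.0269]
ee_rot: [[-0.994, -0.081, -0.07], [-0.081, 0.997, -0.009], [0.071, -0.003, -0.997]]
wrist_force: [-6.8, 1.9, 4.5]
gripper_width: 0.003
```

Call:
servo_tool:
  deltas:
    - {"slide":[-0.15,0,0],"spin":0}
    - {"slide":[-0.2,0,0],"spin":0}

```text
time_s: 18.35
tcp_pos: [0.4375, 0.0537, 0.0253]
ee_rot: [[-0.993, -0.079, -0.088], [-0.078, 0.997, -0.014], [0.088, -0.007, -0.996]]
wrist_force: [-8.0, 0.8, 5.3]
gripper_width: 0.002
```

Call:
servo_tool:
  deltas:
    - {"slide":[-0.3,0,-0.05],"spin":0}
    - {"slide":[-0.4,0,-0.05],"spin":0}

```text
time_s: 18.55
tcp_pos: [0.4434, 0.051, 0.0251]
ee_rot: [[-0.991, -0.077, -0.113], [-0.075, 0.997, -0.022], [0.114, -0.013, -0.993]]
wrist_force: [-8.7, -0.1, 5.1]
gripper_width: 0.006
```

Call:
servo_tool:
  deltas:
    - {"slide":[0.8,0,0],"spin":0}
    - {"slide":[1,0,-0.1],"spin":0}
    - {"slide":[1,0,-1],"spin":0}
    - {"slide":[0.5,-1,-1],"spin":0}
    - {"slide":[0,-1,-1],"spin":0}
    - {"slide":[0,-1,-1],"spin":0}
    - {"slide":[0,-1,-1],"spin":0}
    - {"slide":[0,-1,0],"spin":0}
    - {"slide":[0,-1,0],"spin":0}
    - {"slide":[0,0,0],"spin":0}

```text
time_s: 19.55
tcp_pos: [0.3865, -0.1079, 0.1703]
ee_rot: [[-0.991, -0.081, -0.11], [-0.078, 0.997, -0.026], [0.111, -0.017, -0.994]]
wrist_force: [-0.5, 1.2, 0.0]
gripper_width: 0.008
```

```bash
python3 - <<'E'
from h import *
s=sense(); print(s['time_s'],s['tcp_pos'],s['wrist_force'])
c=cap('scene','scene13',(240,155,320,225),8.)
t=cap('top','top13',(225,145,325,235),7)
def red(nm,cr):
    d=load(nm); f=d['frame'].astype(int); m=(f[...,0]>f[...,1]+35); m=m[cr[1]:cr[3],cr[0]:cr[2]]; f=f[cr[1]:cr[3],cr[0]:cr[2]]
    w=np.clip(f[...,0]-f[...,1]-f[...,0].min()*0-35,0,None)*(f[...,1]<75); y,x=np.nonzero(w); ww=w[y,x]
    print(nm,len(x),'cent',(x*ww).sum()/ww.sum()+cr[0],(y*ww).sum()/ww.sum()+cr[1],'min',x.min()+cr[0],y.min()+cr[1],'max',x.max()+cr[0],y.max()+cr[1])
for n in('scene8','scene12','scene13'): red(n,(280,190,305,212))
for n in('top8','top12','top13'): red(n,(275,212,300,230))
a=np.radians(4);Rz=np.array([[np.cos(a),-np.sin(a),0],[np.sin(a),np.cos(a),0],[0,0,1]]);o=np.array([.525,.087,0])
for y in(-14,-40):
  for z in(16,36): print(y,z,proj(c,o+Rz@np.array([-78,y,z])/1000).round(1))
E
```

```text
19.55 [ 0.38649651 -0.10788218  0.17029973] [-0.50982159  1.17215202  0.02188582]
scene8 18 cent 292.5238095238095 202.625 min 289 200 max 295 206
scene12 16 cent 290.60740740740744 200.0814814814815 min 289 198 max 292 204
scene13 16 cent 288.47014925373134 198.69402985074626 min 287 196 max 290 202
top8 24 cent 286.57632600258734 220.9476067270375 min 283 220 max 290 222<stdin>:8: RuntimeWarning: invalid value encountered in scalar divide
Traceback (most recent call last):
ValueError: zero-size array to reduction operation minimum which has no identity
```

View pics/scene13.png

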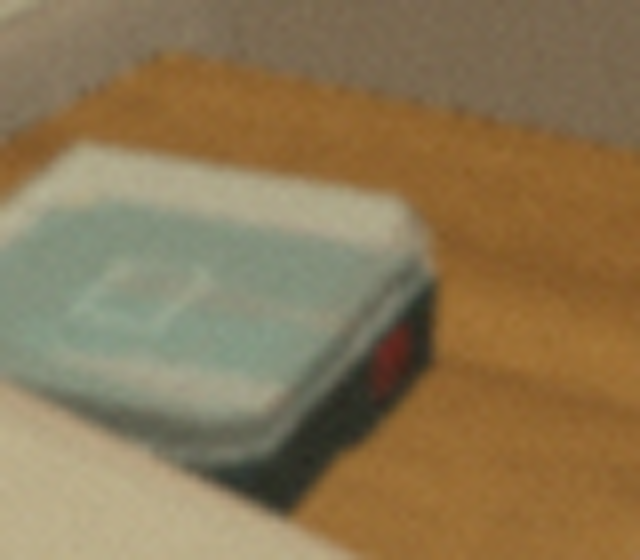

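View pics/top13.png

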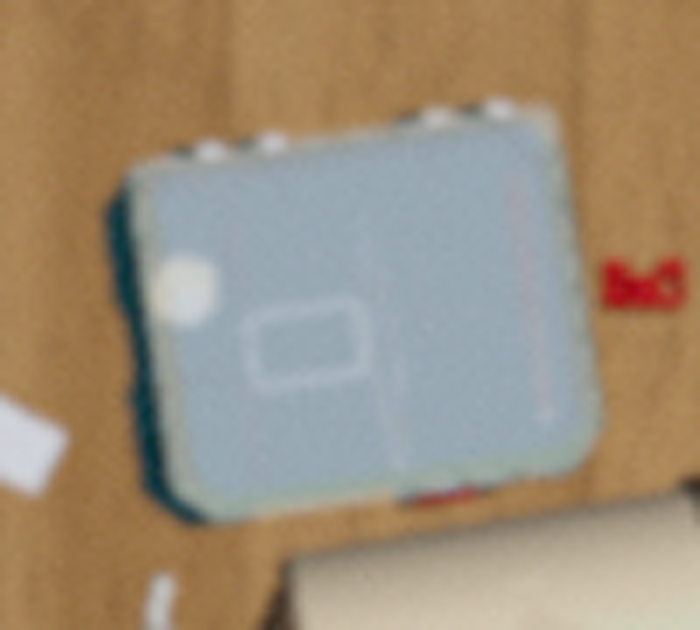

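```bash
python3 - <<'E'
from h import *
r.finish_job(); print(sense()['time_s'])
E
```

```text
the job is handed in; nothing more can be done
the job is handed in; nothing more can be done
```

I finished all three steps in order with closed fingertips, and handed the job in at about 19.6 s of the 54 s allowed. Nothing was gripped or lifted.

**Tweezers:** Both views showed them flat in the tray with the lid still open. The end was about 50 mm in front of the case's centre and 14 mm to its right, inside the compartment.

**Lid:** I pushed it over from behind and pressed it shut. It took 37 N at a fingertip height of 59.6 mm, against the nominal 60 mm shut. The latch was still leaning out at that point.

**Latch:** I pushed it in twice. The second push stalled at its flush position, about 7–9 N. The last extra push slid the whole case back about 8–9 mm and turned it about 2°, inside the 50 mm limit.

**Last pictures:** The lid looks closed, the latch flush and the case standing on the table. The magnetizer, snap box and syringe look unmoved where they were in view. I did not check the bit rack separately. The arm was clear of everything.

**Not confirmed:**
- The pictures are too coarse to show the latch is within 0.08 rad. My evidence that it is flush is the stall and the case sliding under the push.
- The final colour check on the latch crashed on the last top pictures, because too little red was left to measure. I judged those by eye.

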